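# Shift the plate-roller into its green range and engage the drive

## Task

Move the black-knobbed shift lever of the bench plate-roller out of its middle rear slot, across the neutral slot and fully forward (away from the robot) into the gear with the green tag, without pushing hard against the gate and without dipping into any other gear. Once it is home, push the red-knobbed drive handle fully forward to engage the drive. Leave the hammer, copper shell and rivet tin alone, and let go of everything.

Things in the scene. Friction and masses are not known exactly. Their poses are not given: they have to be found in the camera images.
- gearbox: Blue gear head of a bench plate-roller, fixed to the table, 160 x 300 x 124 mm (x, y, z), origin at the centre of its underside. +x is forward, away from the robot, +y left; turned up to 0.3 rad. Rolls and end stand (top 130 mm) reach from its left side to y = 430 mm; a grey motor (top 110 mm) lies at x 80 to 175 mm. Both knobs stand above all of it; each has at least 55 mm free to its sides.
- gate_centre (a point): Centre of the aluminium gate plate (120 x 120 mm), top face, at (0, 50, 130) mm in the gearbox frame. Slots 14 wide, shank 10 mm. The neutral slot runs along y; rear legs (-x) leave it left, middle and right, forward legs (+x) only left and right. In the plate, legs lie at y = -27.5, 0, 27.5 mm; legs and neutral slot end 34.5 mm from the centre, so the slot's ends line up with the outer legs.
- shift_knob (a point): Centre of the black ball knob (diameter 32), 180 mm above the lever's pivot, which is at (0, 50, 20) mm in the gearbox frame; upright it is at z = 200 mm. Relative to the gate centre it is at y = 44 (left lane) or -44 mm (right), 47 against the slot's end; x = 0 in neutral (3 mm play), 46 at a forward leg's end. Stays where left (friction, about 1.1 N at the knob); slot walls are hard stops.
- shift_fore (a joint): Fore-aft lean of the shift lever, rad: 0 in neutral, positive forward (+x of the gearbox); about +0.26 at the end of a forward leg, -0.26 at the end of a rear leg. Starts in the middle rear leg.
- shift_cross (a joint): Sideways lean of the shift lever, rad: 0 in the middle, positive to the left (+y of the gearbox); about +0.245 in the left lane and -0.245 in the right lane, 0.02 more against the outer wall.
- tag_green: Flat green tag, 20 x 24 x 2 mm, on the gate plate just beyond the front end of the leg to be used, left or right. Origin at the centre of its underside, 47 mm ahead of the gate centre and 35 mm to its left or right (along the gearbox's y).
- tag_orange: Same tag in orange, at the front end of the other forward leg: the wrong gear.
- drive_knob (a point): Centre of the red ball knob (30 mm diameter) of the drive handle, on the right part of the gear head. The handle is 75 mm long and turns about an axis along the gearbox's y at (0, -95, 137) mm in its frame: the knob moves in the gearbox's x-z plane from x = -29 to +29 mm, 206 to 212 mm above the table.
- drive (a joint): Angle of the drive handle, rad: 0 leaning back toward the robot (disengaged; it leans 0.4 from upright), 0.8 leaning forward against its stop (engaged), upright at 0.4. It stays where it is left (friction, about 1.3 N at the knob).
- hammer: Loose hammer on the table to the right of the machine, a bystander. Origin on the underside, near mid length; its handle runs along its x.
- copper_shell: Loose half-round copper shell, 120 mm long, 80 mm wide, about 40 mm high, on the table in front of the rolls, a bystander. Origin at the centre of its underside.
- rivet_tin: Loose closed tin, 70 mm diameter, 70 mm tall, with a yellow band, on the table to the right, a bystander. Origin at the centre of its underside.

How it is judged:
By the outcome, as a careful person would: the job done as asked, in the order asked, and still so for the second after the job is handed in, with the robot touching nothing.
It also fails if it takes over 58 s, if anything falls off the work surface, if the arm or the gripper's body presses on something with over 40 N, if the wrist force passes 120 N, or if a joint passes its speed limit or range.

## Robot

A 6-joint arm with a two-finger parallel gripper is mounted at the origin on the work surface. World frame = base frame: x ahead of the robot, y to its left, z up, the work surface at z = 0. Lengths are in m, angles in rad, forces in N, time in s.
With the tool pointing down it reaches from about 0.3 to 0.775 m from the base axis. Payload 14.6 kg.
Tool frame: the origin (TCP) lies midway between the tips of the shut fingers; the grasp point (between the pads) lies 19 mm behind it; x points along the fingers, z is the direction in which the jaws open and shut, and the axes are right-handed (so a half turn about x gives the same grasp; the last joint's range is limited). The gripper opens to 85 mm and grips with 20 to 120 N. Pads are 22 mm wide; open, the fingers measure 114 mm over their backs; the gripper's body (76 mm by 85 mm) begins 54 mm behind the grasp point. The pads swing forward as they close: fully open they stand 13 mm farther back than shut.
Start: joints at [-1.193, 0.3, 1.521, -0, 1.321, -0.067], TCP at [0.237, -0.496, 0.231] pointing down, gripper open.
Joint ranges: [-3.03, 3.03], [-0.79, 2.21], [0.23, 2.52], [-1.04, 4.18], [0, 3.07], [-2.55, 2.55]. Speed limits (rad/s): [2.22, 2.22, 2.57, 3.14, 3.14, 3.14].

## Interface

Orientations are given as a unit quaternion [x, y, z, w].
In Python, from rig import env gives the robot as it stands.
- The arm moves only by the tool play_rows, never from a script. Its argument "targets" is a list of rows, each an object of numbers: "dx", "dy", "dz": the shift along the tool's x, y, z in cm; "rx", "ry", "rz": the turn, a rotation vector about the tool's x, y, z in rad; "fingers": the opening, from 0 (shut) to 1 (fully open). A call has 1 to 12 rows; each row shifts and turns the commanded pose from where the row before left it, along the tool's axes as they then stand; what a row does not reach is not made up. A row lasts 1/12 s, in which the tool goes at most 41.7 mm and 7.16 degrees, less where a joint would pass 70% of its speed; a pose out of reach is approached as far as the arm can. A call with a gripper value outside its range is refused whole. The fingers move at their own pace and stop on an object; "newtons" is the grip in N (left out, the last holds). Time passes only in rows, so rows that do not move let the fingers close. It gives the time, the measured TCP pose, the force and the opening at its end, in the units of the state.
- env.state(): the state, without advancing time (a new reading comes with each control period).
- env.read_camera(name): name is "side" or "top"; returns a dict with "pixels" (480x640x3 uint8, red, green, blue), "fx", "fy", "cx", "cy" (pixels), "k1" (the pictures are not rectified: a ray, as slopes to the right and down, at radius r is drawn at 1 + k1 r^2 times it, then the intrinsics apply), "camera_from_world" (4x4, takes a point from world to camera coordinates). Camera axes: x right, y down, z forward; pixel columns grow to the right and rows downward; lengths in m; the calibration is good to about 2 mm. A picture is of the moment at which its call begins. There is no depth.
- env.job_done(): hands the job in, once; it reports no verdict.
The state is a dict: "time": time; "q": joint angles; "dq": joint speeds; "joint_torque": joint torques, N m; "ee_pos": TCP position; "tcp_rot": TCP orientation; "force": force on the tool from outside, world axes, zero at the start; "ft_torque": the same for the moment, N m; "width": opening from 0.0 (shut) to 1.0 (fully open).
Only numpy, scipy, OpenCV 4.12 (cv2) and the standard library are available. Lean on these libraries where they do the work, as an engineer would, in place of code of your own. Each camera call takes 0.05 s, during which the arm holds its last target.

## Working session

There is one attempt and no reset: what is moved stays moved. The work goes in short steps, Python scripts to look and compute and a tool call to move; the robot and the scene stay as the last step left them, time stands still between calls to the robot, and variables do not carry over. Pictures are saved under pics/ and viewed, and the job is handed in when it is done.

Besides the shell and the picture viewer there is one more tool, called after ">>>" as name([rows], argument=value, ...), one row to a line, values as JSON. play_rows: Moves the arm, as the interface text tells. Its arguments: {"type":"object","properties":{"targets":{"type":"array"},"newtons":{"type":"number"}},"required":["targets"]}

```bash
ls; mkdir -p pics; python3 - <<'E'
from rig import env
import cv2,json,numpy as np
s=env.state();print(s)
for n in("side","top"):
    c=env.read_camera(n);cv2.imwrite(f"pics/{n}0.png",c["pixels"][:,:,::-1])
    print(n,[c[k] for k in("fx","fy","cx","cy","k1")],np.array(c["camera_from_world"]).round(4).tolist())
    np.savez(f"{n}.npz",**c)
E
```

```text
pics
{'time': 0.0, 'q': array([-1.19258233e+00,  3.00475662e-01,  1.52159372e+00,  4.28235152e-06,
        1.32067045e+00, -6.65864981e-02]), 'dq': array([ 0.00083412,  0.00124333, -0.00030656, -0.00076707, -0.000416  ,
        0.00157852]), 'joint_torque': array([-5.66904673e-04, -5.43498480e+01, -3.61791980e+01, -8.57873124e-05,
        4.05232058e-03, -1.42517081e-05]), 'ee_pos': array([ 0.23657229, -0.49626562,  0.23071346]), 'tcp_rot': array([ 0.37763998,  0.59829777, -0.37715998,  0.59764385]), 'force': array([ 0.59884281, -0.17916691,  0.21306206]), 'ft_torque': array([-0.0184347 , -0.01338749, -0.02325548]), 'width': 0.9988798603638823}
side [516.7929189277177, 516.7929189277177, 312.59507272821304, 234.73323060201184, -0.0286300945017022] [[-0.8449, -0.5345, -0.0222, 0.469], [-0.295, 0.5001, -0.8142, 0.2588], [0.4463, -0.6813, -0.5802, 1.0734], [0.0, 0.0, 0.0, 1.0]]
top [482.75514117542974, 482.75514117542974, 309.8089414594243, 239.40428086128296, -0.005695093805030981] [[0.0111, -0.9999, 0.0112, 0.0247], [-0.9832, -0.0129, -0.182, 0.5808], [0.1821, -0.009, -0.9832, 0.9827], [0.0, 0.0, 0.0, 1.0]]
```

View pics/side0.png

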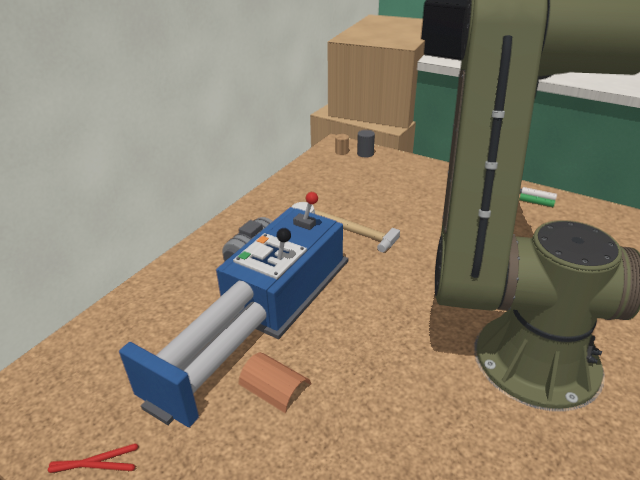

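View pics/top0.png

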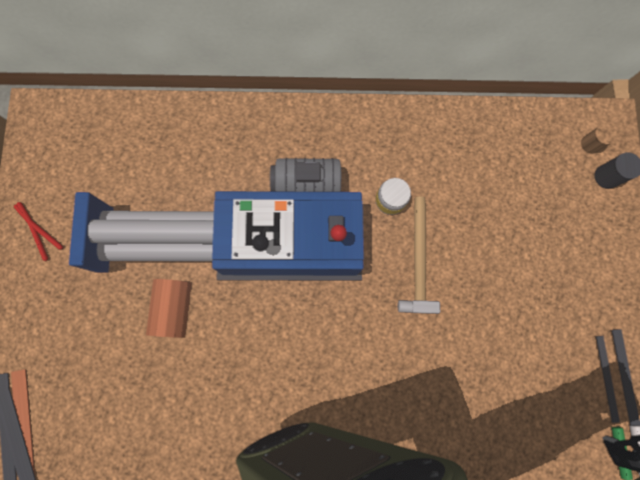

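The top view shows the green tag at the left forward leg (246,206) and orange at the right (281,206). The black knob is near (261,242) and the red one near (339,233). I'll enlarge both views to measure them.

```bash
python3 - <<'E'
import cv2
a=cv2.imread("pics/top0.png")[180:285,205:370];cv2.imwrite("pics/topc.png",cv2.resize(a,None,fx=4.8,fy=4.8,interpolation=cv2.INTER_CUBIC))
a=cv2.imread("pics/side0.png")[180:300,210:360];cv2.imwrite("pics/sidec.png",cv2.resize(a,None,fx=5,fy=5,interpolation=cv2.INTER_CUBIC))
E
```

```text
(no output)
```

View pics/topc.png

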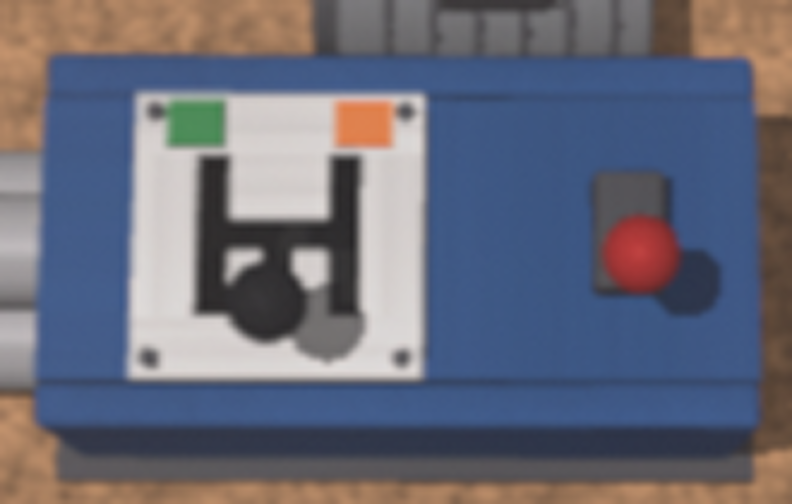

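View pics/sidec.png

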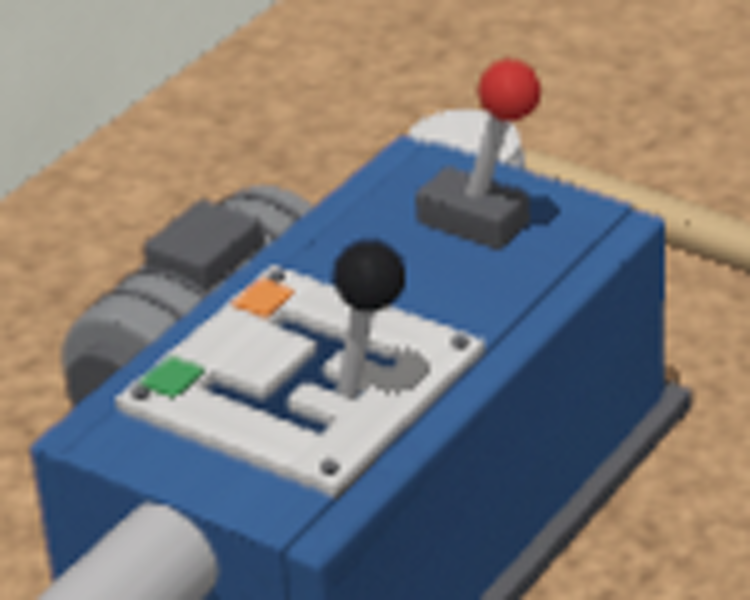

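```bash
cat > h.py <<'E'
import numpy as np
from scipy.optimize import least_squares
C={n:dict(np.load(n+".npz")) for n in("top","side")}
def proj(n,P):
    c=C[n];T=c["camera_from_world"];p=np.atleast_2d(P)@T[:3,:3].T+T[:3,3]
    s=p[:,:2]/p[:,2:];s=s*(1+c["k1"]*(s**2).sum(1,keepdims=True))
    return s*[float(c["fx"]),float(c["fy"])]+[float(c["cx"]),float(c["cy"])]
def uncrop(p,s,o): return (np.array(p,float)+.5)/s-.5+o
def W(g,P):
    x,y,a=g;c,s=np.cos(a),np.sin(a);P=np.atleast_2d(P)
    return P@np.array([[c,s,0],[-s,c,0],[0,0,1]])+[x,y,0]
E
python3 - <<'E'
from h import *
t=uncrop([(134,93),(425,93),(425,380),(128,379)],4.8,[205,180])
s=uncrop([(118,400),(272,266),(485,345),(335,492)],5,[210,180])
kt=uncrop([(267,301),(641,254)],4.8,[205,180]);ks=uncrop([(369,275),(510,90)],5,[210,180])
G=np.array([(60,110,130),(60,-10,130),(-60,-10,130),(-60,110,130)])/1e3
K=np.array([(-46,50,194),(-29,-95,206)])/1e3
for nm,f in (("top",lambda g:(proj("top",W(g,np.r_[G,K]))-np.r_[t,kt]).ravel()),("side",lambda g:(proj("side",W(g,np.r_[G,K]))-np.r_[s,ks]).ravel())):
    r=least_squares(f,[.5,0,0]);print(nm,r.x.round(4),r.fun.reshape(-1,2).round(1).tolist())
def f(g):return np.r_[(proj("top",W(g,np.r_[G,K]))-np.r_[t,kt]).ravel(),(proj("side",W(g,np.r_[G,K]))-np.r_[s,ks]).ravel()]
r=least_squares(f,[.5,0,0]);print("both",r.x.round(4),W(r.x,K).round(4))
for i in range(2):
    q=least_squares(lambda P:np.r_[(proj("top",P)-kt[i]).ravel(),(proj("side",P)-ks[i]).ravel()],[.5,0,.2]);print(q.x.round(4),q.fun.round(2))
E
```

```text
top [0.5903 0.0766 0.027 ] [[0.3, -0.2], [-0.7, -1.0], [-0.1, -1.8], [0.8, -0.7], [-0.6, 2.5], [0.3, 0.9]]
side [0.5892 0.0758 0.025 ] [[-0.9, 0.1], [-0.7, -0.1], [-0.8, -1.3], [-0.0, -1.4], [1.5, 1.7], [0.9, 1.2]]
both [0.5898 0.0763 0.0265] [[ 0.5425  0.125   0.194 ]
 [ 0.5634 -0.0195  0.206 ]]
[0.5469 0.124  0.1963] [ 0.1   0.18 -0.24 -0.04]
[ 0.5647 -0.0185  0.2094] [ 0.08  0.15 -0.21 -0.03]
```

```bash
python3 - <<'E'
from h import *
t=uncrop([(134,93),(425,93),(425,380),(128,379),(196,123),(364,124),(199+14,156),(345,156),(602,255-0)],4.8,[205,180])[:8]
s=uncrop([(118,400),(272,266),(485,345),(335,492),(174,376),(263,297)],5,[210,180])
kt=uncrop([(267,301),(641,254)],4.8,[205,180]);ks=uncrop([(369,275),(510,90)],5,[210,180])
G=np.array([(60,110,130),(60,-10,130),(-60,-10,130),(-60,110,130),(47,85,132),(47,15,132),(34.5,77.5,130),(34.5,22.5,130)])/1e3
R=np.array([(-29,-95,206)])/1e3
f=lambda g:np.r_[(proj("top",W(g,np.r_[G,R]))-np.r_[t,kt[1:]]).ravel(),(proj("side",W(g,np.r_[G[:6],R]))-np.r_[s,ks[1:]]).ravel()]
r=least_squares(f,[.5,0,0]);print(r.x.round(4),r.fun.reshape(-1,2).round(1).tolist())
g=r.x
for i in range(2):
    q=least_squares(lambda P:np.r_[(proj("top",P)-kt[i]).ravel(),(proj("side",P)-ks[i]).ravel()],[.5,0,.2]).x
    d=q-[g[0],g[1],0];c,s_=np.cos(g[2]),np.sin(g[2]);print(q.round(4),(c*d[0]+s_*d[1]).round(4),(-s_*d[0]+c*d[1]).round(4))
# box edge yaw from top front/rear top edge crop points z~.124
E
```

```text
[0.5884 0.0763 0.028 ] [[0.4, 0.8], [-0.6, -0.0], [0.1, -0.9], [0.9, 0.3], [-0.3, 0.4], [-0.3, -0.3], [0.0, -0.3], [0.0, -0.6], [0.5, 1.9], [-0.7, 0.4], [-0.6, 0.1], [-0.6, -1.1], [0.3, -1.1], [-0.6, 0.2], [-0.5, 0.1], [1.0, 1.3]]
[0.5469 0.124  0.1963] -0.0401 0.0488
[ 0.5647 -0.0185  0.2094] -0.0264 -0.0941
```

```bash
cat >> h.py <<'E'
from scipy.spatial.transform import Rotation as Ro
Gb=np.array([0.5884,0.0763,0.0275])
def GB(v): # mm relative gate centre xy, z abs -> world m
    v=np.array(v,float)/1e3;return W(Gb,v+[0,.05,0])[0]
def toG(p):
    d=np.array(p)-[Gb[0],Gb[1],0];c,s=np.cos(Gb[2]),np.sin(Gb[2]);return np.array([c*d[0]+s*d[1],-s*d[0]+c*d[1]-.05,d[2]])*1e3
def go(pos,R0=None,p0=None):
    from rig import env
    s=env.state();R=Ro.from_quat(s["tcp_rot"]).as_matrix() if R0 is None else R0
    return R.T@(np.array(pos)-s["ee_pos"])*100
def rep():
    from rig import env
    s=env.state();R=Ro.from_quat(s["tcp_rot"]).as_matrix()
    print("t",round(s["time"],2),"tcpG",toG(s["ee_pos"]).round(1),"F",s["force"].round(2),"w",round(s["width"],3));return R
E
python3 - <<'E'
from h import *
R=rep();print(R.round(3))
Yb=Ro.from_euler("z",Gb[2]).as_matrix()
for sg in(1,-1):
    Rt=np.c_[[0,0,-1],np.cross(Yb[:,1]*sg,[0,0,-1]),Yb[:,1]*sg]
    print(sg,Ro.from_matrix(R.T@Rt).as_rotvec().round(3))
print("go",go([.237,-.496,.31]),go(GB([-40,0,290])))
E
```

```text
t 0.1 tcpG [-367.4 -612.7  230.8] F [ 0.03 -0.58 -0.07] w 1.001
[[-0.     0.903  0.43 ]
 [ 0.001  0.43  -0.903]
 [-1.     0.    -0.001]]
1 [-2.724e+00 -0.000e+00 -1.000e-03]
-1 [ 0.417 -0.001  0.   ]
go [-7.9213557   0.05119973 -0.01726239] [ -5.87456402  54.76699052 -42.74786023]
```

>>> play_rows([
  {"dx": -2, "rx": 0.1043, "fingers": 0.7},
  {"dx": -2, "rx": 0.1043},
  {"dx": -2, "rx": 0.1043},
  {"dx": -2, "rx": 0.1043},
  {"dy": 1.9, "dz": -3.6},
  {"dy": 1.9, "dz": -3.6},
  {"dy": 1.9, "dz": -3.6},
  {"dy": 1.9, "dz": -3.6},
  {"dy": 1.9, "dz": -3.6},
  {"dy": 1.9, "dz": -3.6},
  {"dy": 1.9, "dz": -3.6},
  {"dy": 1.9, "dz": -3.6},
], newtons=20)

```text
invalid input
```

```bash
python3 -c "
from h import *
print(rep().round(3)); print(go(GB([-40,0,310])))"
```

```text
t 0.1 tcpG [-367.4 -612.7  230.8] F [ 0.03 -0.58 -0.07] w 1.001
[[-0.     0.903  0.43 ]
 [ 0.001  0.43  -0.903]
 [-1.     0.    -0.001]]
[ -7.87456299  54.76711198 -42.74989473]
```

>>> play_rows([
  {"dx": -2, "dy": 0, "dz": 0, "rx": 0.104, "ry": 0, "rz": 0, "fingers": 0.7},
], newtons=20)

```text
time: 0.18
ee_pos: [0.2361, -0.4953, 0.2478]
tcp_rot: [0.409, 0.58, -0.406, 0.576]
force: [-0.8, -0.1, 0.2]
width: 0.884
```

All keys have to be given in every row.

>>> play_rows([
  {"dx": -2, "dy": 0, "dz": 0, "rx": 0.104, "ry": 0, "rz": 0, "fingers": 0.7},
  {"dx": -2, "dy": 0, "dz": 0, "rx": 0.104, "ry": 0, "rz": 0, "fingers": 0.7},
  {"dx": -2, "dy": 0, "dz": 0, "rx": 0.105, "ry": 0, "rz": 0, "fingers": 0.7},
  {"dx": 0, "dy": 1.9, "dz": -3.6, "rx": 0, "ry": 0, "rz": 0, "fingers": 0.7},
  {"dx": 0, "dy": 1.9, "dz": -3.6, "rx": 0, "ry": 0, "rz": 0, "fingers": 0.7},
  {"dx": 0, "dy": 1.9, "dz": -3.6, "rx": 0, "ry": 0, "rz": 0, "fingers": 0.7},
  {"dx": 0, "dy": 1.9, "dz": -3.6, "rx": 0, "ry": 0, "rz": 0, "fingers": 0.7},
  {"dx": 0, "dy": 1.9, "dz": -3.6, "rx": 0, "ry": 0, "rz": 0, "fingers": 0.7},
  {"dx": 0, "dy": 1.9, "dz": -3.6, "rx": 0, "ry": 0, "rz": 0, "fingers": 0.7},
  {"dx": 0, "dy": 1.9, "dz": -3.6, "rx": 0, "ry": 0, "rz": 0, "fingers": 0.7},
  {"dx": 0, "dy": 1.9, "dz": -3.6, "rx": 0, "ry": 0, "rz": 0, "fingers": 0.7},
  {"dx": 0, "dy": 1.9, "dz": -3.6, "rx": 0, "ry": 0, "rz": 0, "fingers": 0.7},
])

```text
time: 1.18
ee_pos: [0.3988, -0.1659, 0.3113]
tcp_rot: [0.493, 0.507, -0.493, 0.507]
force: [1.0, -0.3, 0.0]
width: 0.699
```

```bash
python3 -c "
from h import *
print(rep().round(3)); print(go(GB([-40,0,310])))"
```

```text
t 1.18 tcpG [-196.1 -286.9  311.3] F [ 1.01 -0.35  0.01] w 0.699
[[ 0.     1.     0.028]
 [-0.     0.028 -1.   ]
 [-1.     0.     0.   ]]
[  0.12609476  15.61767258 -28.68549792]
```

>>> play_rows([
  {"dx": 0, "dy": 1.95, "dz": -3.5, "rx": 0, "ry": 0, "rz": 0, "fingers": 0.7},
  {"dx": 0, "dy": 1.95, "dz": -3.5, "rx": 0, "ry": 0, "rz": 0, "fingers": 0.7},
  {"dx": 0, "dy": 1.95, "dz": -3.5, "rx": 0, "ry": 0, "rz": 0, "fingers": 0.7},
  {"dx": 0, "dy": 1.95, "dz": -3.5, "rx": 0, "ry": 0, "rz": 0, "fingers": 0.7},
  {"dx": 0, "dy": 1.95, "dz": -3.5, "rx": 0, "ry": 0, "rz": 0, "fingers": 0.7},
  {"dx": 0, "dy": 1.95, "dz": -3.5, "rx": 0, "ry": 0, "rz": 0, "fingers": 0.7},
  {"dx": 0, "dy": 1.95, "dz": -3.5, "rx": 0, "ry": 0, "rz": 0, "fingers": 0.7},
  {"dx": 0, "dy": 1.8, "dz": -3.5, "rx": 0, "ry": 0, "rz": 0, "fingers": 0.7},
  {"dx": 0, "dy": 0, "dz": 0, "rx": 0, "ry": 0, "rz": 0, "fingers": 0.7},
  {"dx": 0, "dy": 0, "dz": 0, "rx": 0, "ry": 0, "rz": 0, "fingers": 0.7},
])

```text
time: 2.02
ee_pos: [0.5453, 0.1178, 0.3102]
tcp_rot: [0.492, 0.508, -0.493, 0.507]
force: [-0.3, 0.2, -0.2]
width: 0.701
```

```bash
python3 -c "
from h import *
print(rep().round(3)); print(go([.5469,.1245,.180]))
from rig import env;import cv2
c=env.read_camera('side')['pixels'];t=env.read_camera('top')['pixels']
import numpy as np
a=cv2.resize(c[60:300,150:400],None,fx=1.6,fy=1.6);b=cv2.resize(t[120:360,140:390],None,fx=1.6,fy=1.6)
cv2.imwrite('pics/a1.png',np.hstack([a,b])[:,:,::-1]); rep()"
```

```text
t 2.02 tcpG [-41.9  -7.4 310.2] F [-0.34  0.2  -0.16] w 0.701
[[-0.002  1.     0.03 ]
 [-0.     0.03  -1.   ]
 [-1.    -0.002  0.   ]]
[13.01809676  0.20230851 -0.67185442]
t 2.12 tcpG [-42.3  -9.3 311. ] F [ 1.2  -0.19  0.7 ] w 0.7
```

View pics/a1.png

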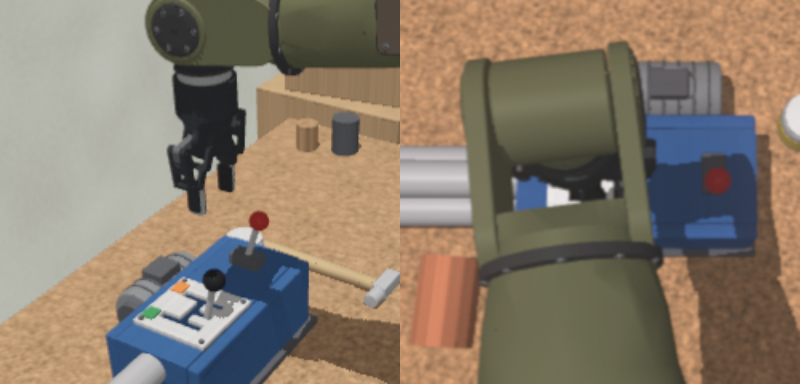

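>>> play_rows([
  {"dx": 2, "dy": 0.23, "dz": -0.82, "rx": 0, "ry": 0, "rz": 0, "fingers": 0.7},
  {"dx": 2, "dy": 0, "dz": 0, "rx": 0, "ry": 0, "rz": 0, "fingers": 0.7},
  {"dx": 2, "dy": 0, "dz": 0, "rx": 0, "ry": 0, "rz": 0, "fingers": 0.7},
  {"dx": 0.7, "dy": 0, "dz": 0, "rx": 0, "ry": 0, "rz": 0, "fingers": 0.7},
  {"dx": 0, "dy": 0, "dz": 0, "rx": 0, "ry": 0, "rz": 0, "fingers": 0.7},
  {"dx": 0, "dy": 0, "dz": 0, "rx": 0, "ry": 0, "rz": 0, "fingers": 0.7},
  {"dx": 0, "dy": 0, "dz": 0, "rx": 0, "ry": 0, "rz": 0, "fingers": 0.7},
])

```text
time: 2.7
ee_pos: [0.5477, 0.1242, 0.2459]
tcp_rot: [0.494, 0.506, -0.493, 0.507]
force: [-0.0, 0.4, -0.0]
width: 0.701
```

```bash
python3 -c "
from h import *
print(rep().round(3)); print(go([.5469,.124,.174]))
from rig import env;import cv2
c=env.read_camera('side')['pixels']
cv2.imwrite('pics/a2.png',cv2.resize(c[140:290,180:360],None,fx=4,fy=4)[:,:,::-1]); rep()"
```

```text
t 2.7 tcpG [-39.4  -1.  245.9] F [-0.01  0.4  -0.03] w 0.701
[[ 0.002  1.     0.027]
 [ 0.     0.027 -1.   ]
 [-1.     0.002 -0.   ]]
[ 7.18539523 -0.0953265   0.0209356 ]
t 2.75 tcpG [-39.4  -0.9 245.8] F [-0.07  0.2  -0.51] w 0.698
```

View pics/a2.png

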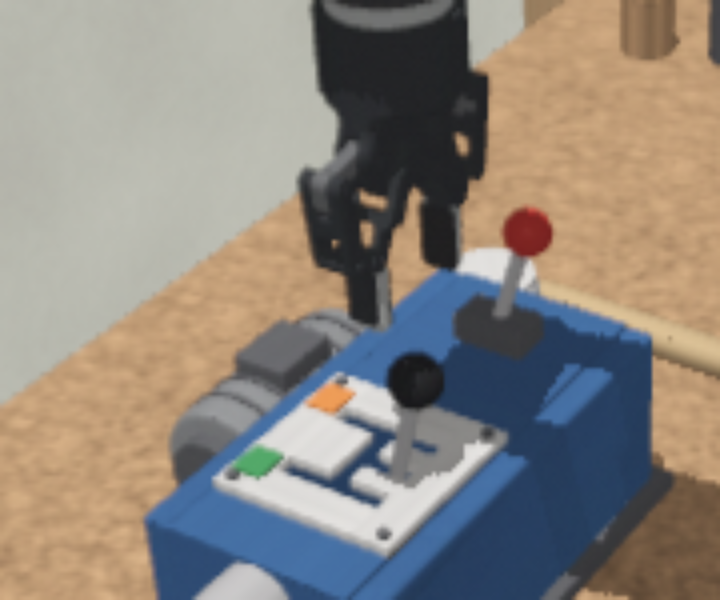

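The fingers straddle the knob about 50 mm above it: tips around (365,315) and (440,265), knob at (415,380). The lever hasn't moved, so I'll descend.

>>> play_rows([
  {"dx": 2, "dy": 0, "dz": 0, "rx": 0, "ry": 0, "rz": 0, "fingers": 0.7},
  {"dx": 2, "dy": 0, "dz": 0, "rx": 0, "ry": 0, "rz": 0, "fingers": 0.7},
  {"dx": 2, "dy": 0, "dz": 0, "rx": 0, "ry": 0, "rz": 0, "fingers": 0.7},
  {"dx": 1.1, "dy": -0.05, "dz": 0, "rx": 0, "ry": 0, "rz": 0, "fingers": 0.7},
  {"dx": 0, "dy": 0, "dz": 0, "rx": 0, "ry": 0, "rz": 0, "fingers": 0.7},
  {"dx": 0, "dy": 0, "dz": 0, "rx": 0, "ry": 0, "rz": 0, "fingers": 0.7},
  {"dx": 0, "dy": 0, "dz": 0, "rx": 0, "ry": 0, "rz": 0, "fingers": 0.7},
])

```text
time: 3.33
ee_pos: [0.5474, 0.1247, 0.1748]
tcp_rot: [0.494, 0.506, -0.492, 0.507]
force: [-0.7, -0.4, 0.9]
width: 0.699
```

```bash
python3 -c "
from h import *
print(rep().round(3)); 
from rig import env;import cv2
c=env.read_camera('side')['pixels']
cv2.imwrite('pics/a3.png',cv2.resize(c[140:290,180:360],None,fx=4,fy=4)[:,:,::-1]); rep()"
```

```text
t 3.33 tcpG [-39.6  -0.5 174.8] F [-0.67 -0.42  0.87] w 0.699
[[ 0.002  1.     0.028]
 [ 0.     0.028 -1.   ]
 [-1.     0.002 -0.   ]]
t 3.38 tcpG [-39.6  -0.5 174.8] F [0.86 0.35 0.19] w 0.704
```

View pics/a3.png

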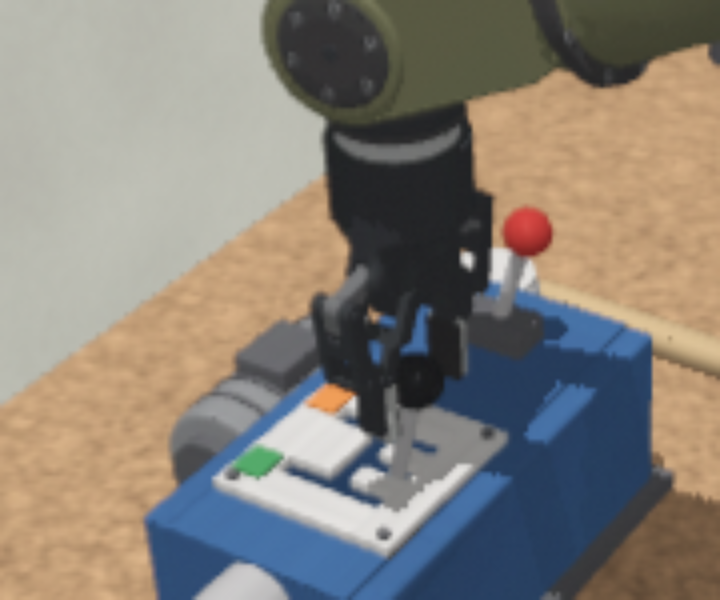

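>>> play_rows([
  {"dx": 0, "dy": 0, "dz": 0, "rx": 0, "ry": 0, "rz": 0, "fingers": 0.3},
  {"dx": 0, "dy": 0, "dz": 0, "rx": 0, "ry": 0, "rz": 0, "fingers": 0.3},
  {"dx": 0, "dy": 0, "dz": 0, "rx": 0, "ry": 0, "rz": 0, "fingers": 0.3},
  {"dx": 0, "dy": 0, "dz": 0, "rx": 0, "ry": 0, "rz": 0, "fingers": 0.3},
  {"dx": 0, "dy": 0, "dz": 0, "rx": 0, "ry": 0, "rz": 0, "fingers": 0.3},
], newtons=20)

```text
time: 3.8
ee_pos: [0.547, 0.1247, 0.1739]
tcp_rot: [0.493, 0.507, -0.493, 0.507]
force: [-1.2, -0.5, 6.2]
width: 0.354
```

```bash
python3 -c "
from h import *
rep()"
```

```text
t 3.8 tcpG [-40.   -0.5 173.9] F [-1.2  -0.48  6.19] w 0.354
```

>>> play_rows([
  {"dx": -0.15, "dy": 0.5, "dz": 0, "rx": 0, "ry": 0, "rz": 0, "fingers": 0.3},
  {"dx": -0.12, "dy": 0.5, "dz": 0, "rx": 0, "ry": 0, "rz": 0, "fingers": 0.3},
  {"dx": -0.1, "dy": 0.5, "dz": 0, "rx": 0, "ry": 0, "rz": 0, "fingers": 0.3},
  {"dx": -0.07, "dy": 0.5, "dz": 0, "rx": 0, "ry": 0, "rz": 0, "fingers": 0.3},
  {"dx": 0, "dy": 0, "dz": 0, "rx": 0, "ry": 0, "rz": 0, "fingers": 0.3},
])

```text
time: 4.22
ee_pos: [0.5676, 0.1251, 0.1775]
tcp_rot: [0.493, 0.507, -0.493, 0.507]
force: [-1.1, -0.4, 1.7]
width: 0.361
```

```bash
python3 -c "
from h import *
rep()
from rig import env;import cv2
c=env.read_camera('side')['pixels']
cv2.imwrite('pics/a4.png',cv2.resize(c[140:290,180:360],None,fx=4,fy=4)[:,:,::-1]); rep()"
```

```text
t 4.22 tcpG [-19.5  -0.7 177.5] F [-1.06 -0.37  1.68] w 0.361
t 4.27 tcpG [-19.9  -0.6 177.5] F [-0.17 -0.6   1.4 ] w 0.36
```

View pics/a4.png

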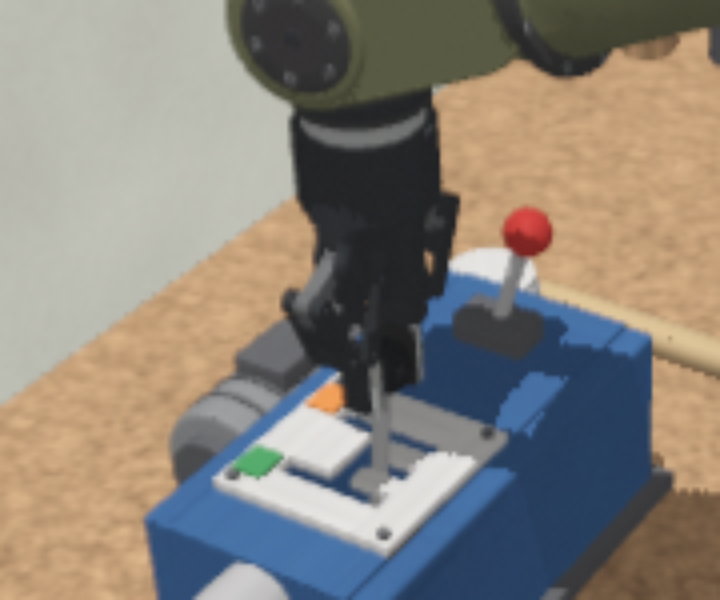

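The lever follows: its shank, near (378,420), has moved forward in the leg. Next is neutral, feeling for the front wall.

>>> play_rows([
  {"dx": -0.05, "dy": 0.5, "dz": 0, "rx": 0, "ry": 0, "rz": 0, "fingers": 0.3},
  {"dx": -0.04, "dy": 0.5, "dz": 0, "rx": 0, "ry": 0, "rz": 0, "fingers": 0.3},
  {"dx": -0.02, "dy": 0.5, "dz": 0, "rx": 0, "ry": 0, "rz": 0, "fingers": 0.3},
  {"dx": 0, "dy": 0.4, "dz": 0, "rx": 0, "ry": 0, "rz": 0, "fingers": 0.3},
  {"dx": 0, "dy": 0, "dz": 0, "rx": 0, "ry": 0, "rz": 0, "fingers": 0.3},
  {"dx": 0, "dy": 0, "dz": 0, "rx": 0, "ry": 0, "rz": 0, "fingers": 0.3},
])

```text
time: 4.77
ee_pos: [0.586, 0.1256, 0.1787]
tcp_rot: [0.493, 0.507, -0.493, 0.507]
force: [-0.2, -1.7, 0.3]
width: 0.357
```

>>> play_rows([
  {"dx": 0, "dy": 0.1, "dz": 0, "rx": 0, "ry": 0, "rz": 0, "fingers": 0.3},
  {"dx": 0, "dy": 0, "dz": 0, "rx": 0, "ry": 0, "rz": 0, "fingers": 0.3},
])

```text
time: 4.93
ee_pos: [0.5867, 0.1257, 0.1788]
tcp_rot: [0.493, 0.507, -0.493, 0.507]
force: [-1.7, -1.8, -0.1]
width: 0.357
```

>>> play_rows([
  {"dx": 0, "dy": 0.1, "dz": 0, "rx": 0, "ry": 0, "rz": 0, "fingers": 0.3},
  {"dx": 0, "dy": 0, "dz": 0, "rx": 0, "ry": 0, "rz": 0, "fingers": 0.3},
])

```text
time: 5.1
ee_pos: [0.5878, 0.1257, 0.1788]
tcp_rot: [0.493, 0.507, -0.493, 0.507]
force: [-2.1, -0.6, -0.6]
width: 0.354
```

```bash
python3 -c "
from h import *
rep()
from rig import env;import cv2
c=env.read_camera('side')['pixels']
cv2.imwrite('pics/a5.png',cv2.resize(c[180:300,210:330],None,fx=5,fy=5)[:,:,::-1]); rep()"
```

```text
t 5.1 tcpG [  0.7  -0.6 178.8] F [-2.1  -0.64 -0.56] w 0.354
t 5.15 tcpG [  0.7  -0.6 178.8] F [-0.57 -0.99 -0.4 ] w 0.357
```

View pics/a5.png

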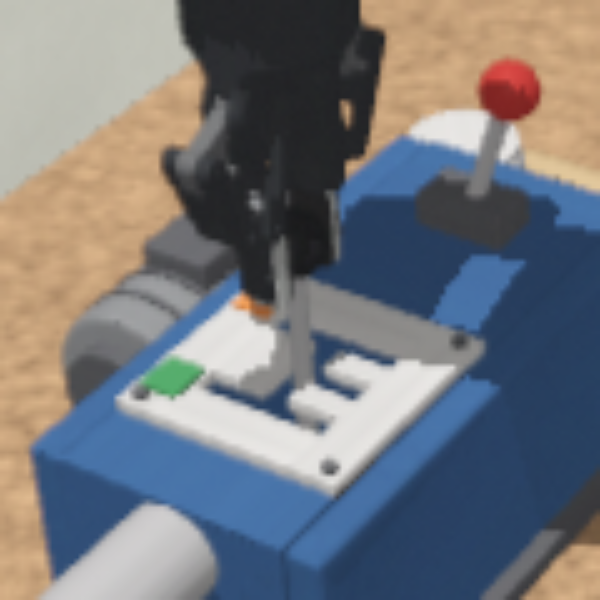

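The shank, around (300,375), is now in the neutral slot. I'll probe gently for the front wall.

>>> play_rows([
  {"dx": 0, "dy": 0.1, "dz": 0, "rx": 0, "ry": 0, "rz": 0, "fingers": 0.3},
  {"dx": 0, "dy": 0, "dz": 0, "rx": 0, "ry": 0, "rz": 0, "fingers": 0.3},
])

```text
time: 5.32
ee_pos: [0.5889, 0.1258, 0.1788]
tcp_rot: [0.493, 0.507, -0.493, 0.507]
force: [-1.6, -0.3, 0.5]
width: 0.358
```

>>> play_rows([
  {"dx": 0, "dy": 0.1, "dz": 0, "rx": 0, "ry": 0, "rz": 0, "fingers": 0.3},
  {"dx": 0, "dy": 0, "dz": 0, "rx": 0, "ry": 0, "rz": 0, "fingers": 0.3},
])

```text
time: 5.48
ee_pos: [0.5899, 0.1258, 0.1788]
tcp_rot: [0.493, 0.507, -0.493, 0.507]
force: [-1.3, -1.5, 0.6]
width: 0.356
```

>>> play_rows([
  {"dx": 0, "dy": 0.1, "dz": 0, "rx": 0, "ry": 0, "rz": 0, "fingers": 0.3},
  {"dx": 0, "dy": 0, "dz": 0, "rx": 0, "ry": 0, "rz": 0, "fingers": 0.3},
])

```text
time: 5.65
ee_pos: [0.5909, 0.1258, 0.1788]
tcp_rot: [0.493, 0.507, -0.493, 0.507]
force: [-0.7, -0.3, 0.8]
width: 0.357
```

>>> play_rows([
  {"dx": 0, "dy": 0.1, "dz": 0, "rx": 0, "ry": 0, "rz": 0, "fingers": 0.3},
  {"dx": 0, "dy": 0, "dz": 0, "rx": 0, "ry": 0, "rz": 0, "fingers": 0.3},
])

```text
time: 5.82
ee_pos: [0.5918, 0.1258, 0.1787]
tcp_rot: [0.493, 0.507, -0.493, 0.507]
force: [-3.1, -1.6, 0.5]
width: 0.357
```

>>> play_rows([
  {"dx": 0, "dy": 0, "dz": 0, "rx": 0, "ry": 0, "rz": 0, "fingers": 0.3},
])

```text
time: 5.9
ee_pos: [0.5917, 0.1258, 0.1787]
tcp_rot: [0.493, 0.507, -0.493, 0.507]
force: [-1.4, -0.9, 0.5]
width: 0.358
```

>>> play_rows([
  {"dx": 0, "dy": 0, "dz": 0, "rx": 0, "ry": 0, "rz": 0, "fingers": 0.3},
])

```text
time: 5.98
ee_pos: [0.5917, 0.1258, 0.1787]
tcp_rot: [0.493, 0.507, -0.493, 0.507]
force: [-1.7, -1.9, -0.2]
width: 0.359
```

>>> play_rows([
  {"dx": 0, "dy": 0.1, "dz": 0, "rx": 0, "ry": 0, "rz": 0, "fingers": 0.3},
  {"dx": 0, "dy": 0, "dz": 0, "rx": 0, "ry": 0, "rz": 0, "fingers": 0.3},
])

```text
time: 6.15
ee_pos: [0.5923, 0.1259, 0.1787]
tcp_rot: [0.493, 0.507, -0.493, 0.507]
force: [-8.0, -1.9, 1.9]
width: 0.358
```

```bash
python3 -c "
from h import *
rep()
from rig import env;import cv2
c=env.read_camera('side')['pixels']
cv2.imwrite('pics/a6.png',cv2.resize(c[200:290,220:320],None,fx=6,fy=6)[:,:,::-1]); rep()"
```

```text
t 6.15 tcpG [  5.3  -0.6 178.7] F [-8.04 -1.85  1.93] w 0.358
t 6.2 tcpG [  5.3  -0.6 178.7] F [-7.6  -1.5   2.36] w 0.356
```

View pics/a6.png

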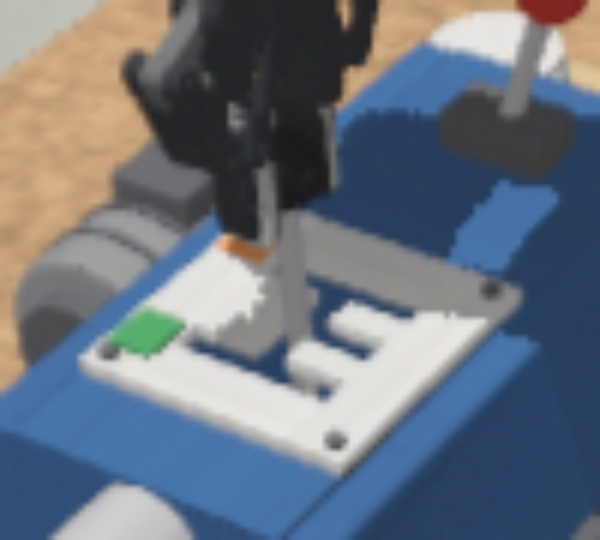

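Contact at about 8 N, with TCP x ≈ 4.7 at first touch. True neutral is therefore TCP x ≈ 1.8, so I'll back off 3.4 mm and go left in stages.

>>> play_rows([
  {"dx": 0, "dy": -0.34, "dz": 0, "rx": 0, "ry": 0, "rz": 0, "fingers": 0.3},
  {"dx": 0.0, "dy": 0, "dz": -0.5, "rx": 0, "ry": 0, "rz": 0, "fingers": 0.3},
  {"dx": 0.03, "dy": 0, "dz": -0.5, "rx": 0, "ry": 0, "rz": 0, "fingers": 0.3},
  {"dx": 0.03, "dy": 0, "dz": -0.5, "rx": 0, "ry": 0, "rz": 0, "fingers": 0.3},
  {"dx": 0.05, "dy": 0, "dz": -0.5, "rx": 0, "ry": 0, "rz": 0, "fingers": 0.3},
  {"dx": 0, "dy": 0, "dz": 0, "rx": 0, "ry": 0, "rz": 0, "fingers": 0.3},
  {"dx": 0, "dy": 0, "dz": 0, "rx": 0, "ry": 0, "rz": 0, "fingers": 0.3},
])

```text
time: 6.78
ee_pos: [0.5891, 0.1464, 0.178]
tcp_rot: [0.493, 0.507, -0.492, 0.507]
force: [0.7, 0.9, 5.1]
width: 0.353
```

```bash
python3 -c "
from h import *
rep()"
```

```text
t 6.78 tcpG [  2.6  20.1 178. ] F [0.68 0.85 5.06] w 0.353
```

>>> play_rows([
  {"dx": 0, "dy": -0.05, "dz": -0.5, "rx": 0, "ry": 0, "rz": 0, "fingers": 0.3},
  {"dx": 0.07, "dy": 0, "dz": -0.5, "rx": 0, "ry": 0, "rz": 0, "fingers": 0.3},
  {"dx": 0.08, "dy": 0, "dz": -0.5, "rx": 0, "ry": 0, "rz": 0, "fingers": 0.3},
  {"dx": 0.1, "dy": 0, "dz": -0.5, "rx": 0, "ry": 0, "rz": 0, "fingers": 0.3},
  {"dx": 0, "dy": 0, "dz": 0, "rx": 0, "ry": 0, "rz": 0, "fingers": 0.3},
  {"dx": 0, "dy": 0, "dz": 0, "rx": 0, "ry": 0, "rz": 0, "fingers": 0.3},
])

```text
time: 7.28
ee_pos: [0.5877, 0.1664, 0.1751]
tcp_rot: [0.493, 0.507, -0.493, 0.507]
force: [1.1, 0.1, 2.1]
width: 0.357
```

```bash
python3 -c "
from h import *
rep()
from rig import env;import cv2
c=env.read_camera('side')['pixels']
cv2.imwrite('pics/a7.png',cv2.resize(c[200:290,220:320],None,fx=6,fy=6)[:,:,::-1]); rep()"
```

```text
t 7.28 tcpG [  1.8  40.1 175.1] F [1.11 0.15 2.12] w 0.357
t 7.33 tcpG [  1.8  39.9 175.1] F [0.67 0.45 2.28] w 0.355
```

View pics/a7.png

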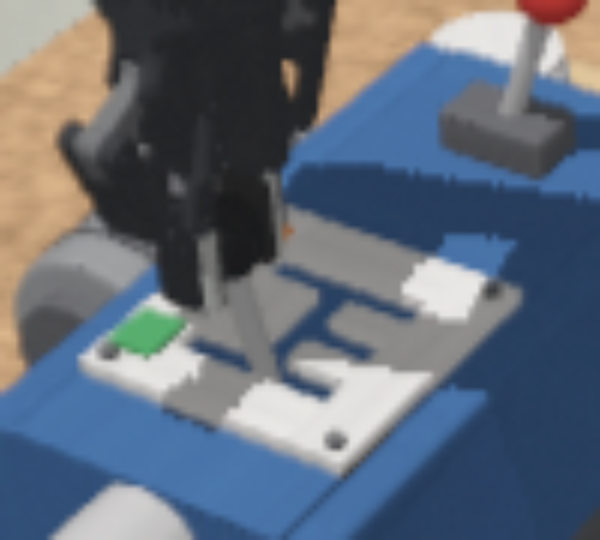

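The lever leans left, with its base at about (265,370) near the left lane. I'll probe for the slot's end.

>>> play_rows([
  {"dx": 0.06, "dy": 0, "dz": -0.3, "rx": 0, "ry": 0, "rz": 0, "fingers": 0.3},
  {"dx": 0, "dy": 0, "dz": 0, "rx": 0, "ry": 0, "rz": 0, "fingers": 0.3},
])

```text
time: 7.5
ee_pos: [0.5877, 0.1689, 0.1746]
tcp_rot: [0.493, 0.507, -0.493, 0.507]
force: [0.9, -0.2, 2.9]
width: 0.357
```

>>> play_rows([
  {"dx": 0.03, "dy": 0, "dz": -0.1, "rx": 0, "ry": 0, "rz": 0, "fingers": 0.3},
  {"dx": 0, "dy": 0, "dz": 0, "rx": 0, "ry": 0, "rz": 0, "fingers": 0.3},
])

```text
time: 7.67
ee_pos: [0.5877, 0.1697, 0.1744]
tcp_rot: [0.493, 0.507, -0.493, 0.507]
force: [1.5, -1.5, 4.6]
width: 0.355
```

>>> play_rows([
  {"dx": 0.03, "dy": 0, "dz": -0.1, "rx": 0, "ry": 0, "rz": 0, "fingers": 0.3},
  {"dx": 0, "dy": 0, "dz": 0, "rx": 0, "ry": 0, "rz": 0, "fingers": 0.3},
])

```text
time: 7.83
ee_pos: [0.5876, 0.1708, 0.174]
tcp_rot: [0.493, 0.507, -0.493, 0.507]
force: [0.6, -2.0, 3.5]
width: 0.363
```

```bash
python3 -c "
from h import *
rep()"
```

```text
t 7.83 tcpG [  1.8  44.5 174. ] F [ 0.59 -2.04  3.46] w 0.363
```

>>> play_rows([
  {"dx": 0, "dy": 0.3, "dz": 0, "rx": 0, "ry": 0, "rz": 0, "fingers": 0.3},
  {"dx": 0, "dy": 0.3, "dz": 0, "rx": 0, "ry": 0, "rz": 0, "fingers": 0.3},
  {"dx": 0, "dy": 0, "dz": 0, "rx": 0, "ry": 0, "rz": 0, "fingers": 0.3},
])

```text
time: 8.08
ee_pos: [0.5939, 0.1709, 0.1738]
tcp_rot: [0.493, 0.507, -0.493, 0.507]
force: [-1.3, -1.4, 3.4]
width: 0.359
```

```bash
python3 -c "
from h import *
rep()"
```

```text
t 8.08 tcpG [  8.1  44.4 173.8] F [-1.25 -1.42  3.36] w 0.359
```

No wall felt past the neutral edge, so it's in the leg. Continuing forward.

>>> play_rows([
  {"dx": 0, "dy": 0.5, "dz": 0, "rx": 0, "ry": 0, "rz": 0, "fingers": 0.3},
  {"dx": 0.04, "dy": 0.5, "dz": 0, "rx": 0, "ry": 0, "rz": 0, "fingers": 0.3},
  {"dx": 0.05, "dy": 0.5, "dz": 0, "rx": 0, "ry": 0, "rz": 0, "fingers": 0.3},
  {"dx": 0, "dy": 0, "dz": 0, "rx": 0, "ry": 0, "rz": 0, "fingers": 0.3},
])

```text
time: 8.42
ee_pos: [0.6093, 0.1714, 0.1726]
tcp_rot: [0.493, 0.507, -0.493, 0.507]
force: [-0.6, -1.3, 0.7]
width: 0.36
```

>>> play_rows([
  {"dx": 0.07, "dy": 0.5, "dz": 0, "rx": 0, "ry": 0, "rz": 0, "fingers": 0.3},
  {"dx": 0.08, "dy": 0.5, "dz": 0, "rx": 0, "ry": 0, "rz": 0, "fingers": 0.3},
  {"dx": 0.08, "dy": 0.4, "dz": 0, "rx": 0, "ry": 0, "rz": 0, "fingers": 0.3},
  {"dx": 0, "dy": 0, "dz": 0, "rx": 0, "ry": 0, "rz": 0, "fingers": 0.3},
])

```text
time: 8.75
ee_pos: [0.6232, 0.1717, 0.1704]
tcp_rot: [0.493, 0.507, -0.493, 0.507]
force: [-1.2, -1.8, -0.1]
width: 0.358
```

```bash
python3 -c "
from h import *
rep()
from rig import env;import cv2
c=env.read_camera('side')['pixels']
cv2.imwrite('pics/a8.png',cv2.resize(c[200:290,220:320],None,fx=6,fy=6)[:,:,::-1]); rep()"
```

```text
t 8.75 tcpG [ 37.4  44.4 170.4] F [-1.25 -1.79 -0.13] w 0.358
t 8.8 tcpG [ 37.1  44.4 170.5] F [ 0.1  -1.42 -0.98] w 0.361
```

View pics/a8.png

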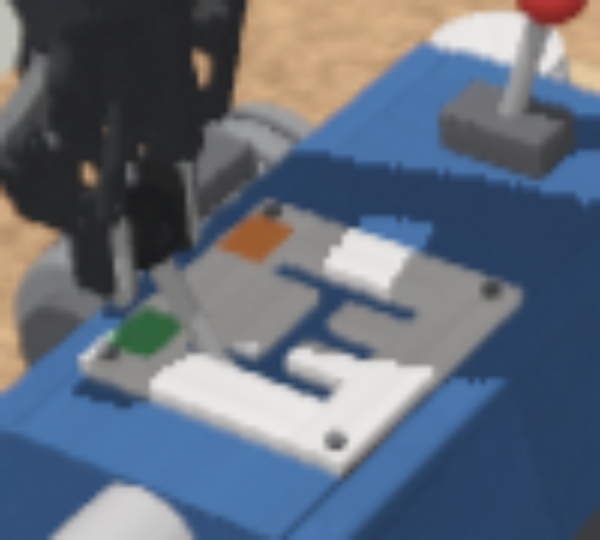

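The lever is well into the green leg. I'll press on to the end, in small steps near the stop.

>>> play_rows([
  {"dx": 0.1, "dy": 0.4, "dz": 0, "rx": 0, "ry": 0, "rz": 0, "fingers": 0.3},
  {"dx": 0.1, "dy": 0.4, "dz": 0, "rx": 0, "ry": 0, "rz": 0, "fingers": 0.3},
  {"dx": 0, "dy": 0, "dz": 0, "rx": 0, "ry": 0, "rz": 0, "fingers": 0.3},
])

```text
time: 9.05
ee_pos: [0.6312, 0.1719, 0.1686]
tcp_rot: [0.493, 0.507, -0.493, 0.507]
force: [-0.7, -1.3, 0.4]
width: 0.355
```

>>> play_rows([
  {"dx": 0.03, "dy": 0.1, "dz": 0, "rx": 0, "ry": 0, "rz": 0, "fingers": 0.3},
  {"dx": 0, "dy": 0, "dz": 0, "rx": 0, "ry": 0, "rz": 0, "fingers": 0.3},
])

```text
time: 9.22
ee_pos: [0.6317, 0.1719, 0.1685]
tcp_rot: [0.493, 0.507, -0.493, 0.507]
force: [-1.2, -1.1, -0.7]
width: 0.354
```

>>> play_rows([
  {"dx": 0.03, "dy": 0.1, "dz": 0, "rx": 0, "ry": 0, "rz": 0, "fingers": 0.3},
  {"dx": 0, "dy": 0, "dz": 0, "rx": 0, "ry": 0, "rz": 0, "fingers": 0.3},
])

```text
time: 9.38
ee_pos: [0.6327, 0.172, 0.1682]
tcp_rot: [0.493, 0.507, -0.493, 0.507]
force: [-1.0, -1.8, -0.2]
width: 0.361
```

```bash
python3 -c "
from h import *
rep()"
```

```text
t 9.38 tcpG [ 46.9  44.5 168.2] F [-0.98 -1.83 -0.17] w 0.361
```

>>> play_rows([
  {"dx": 0.03, "dy": 0.1, "dz": 0, "rx": 0, "ry": 0, "rz": 0, "fingers": 0.3},
  {"dx": 0, "dy": 0, "dz": 0, "rx": 0, "ry": 0, "rz": 0, "fingers": 0.3},
])

```text
time: 9.55
ee_pos: [0.6337, 0.172, 0.168]
tcp_rot: [0.493, 0.507, -0.493, 0.507]
force: [-2.3, -2.2, 0.3]
width: 0.357
```

>>> play_rows([
  {"dx": 0.02, "dy": 0.07, "dz": 0, "rx": 0, "ry": 0, "rz": 0, "fingers": 0.3},
  {"dx": 0, "dy": 0, "dz": 0, "rx": 0, "ry": 0, "rz": 0, "fingers": 0.3},
])

```text
time: 9.72
ee_pos: [0.6342, 0.1721, 0.1678]
tcp_rot: [0.493, 0.507, -0.493, 0.507]
force: [-4.1, -1.7, 1.7]
width: 0.355
```

>>> play_rows([
  {"dx": 0, "dy": 0.04, "dz": 0, "rx": 0, "ry": 0, "rz": 0, "fingers": 0.3},
  {"dx": 0, "dy": 0, "dz": 0, "rx": 0, "ry": 0, "rz": 0, "fingers": 0.3},
])

```text
time: 9.88
ee_pos: [0.6345, 0.1721, 0.1677]
tcp_rot: [0.493, 0.507, -0.493, 0.507]
force: [-6.8, -0.9, 2.6]
width: 0.355
```

It's against the end stop at about 7 N. Releasing and rising.

>>> play_rows([
  {"dx": 0, "dy": -0.04, "dz": 0, "rx": 0, "ry": 0, "rz": 0, "fingers": 0.7},
  {"dx": 0, "dy": 0, "dz": 0, "rx": 0, "ry": 0, "rz": 0, "fingers": 0.7},
  {"dx": 0, "dy": 0, "dz": 0, "rx": 0, "ry": 0, "rz": 0, "fingers": 0.7},
  {"dx": 0, "dy": 0, "dz": 0, "rx": 0, "ry": 0, "rz": 0, "fingers": 0.7},
  {"dx": 0, "dy": 0, "dz": 0, "rx": 0, "ry": 0, "rz": 0, "fingers": 0.7},
  {"dx": -2, "dy": 0, "dz": 0, "rx": 0, "ry": 0, "rz": 0, "fingers": 0.7},
  {"dx": -3, "dy": 0, "dz": 0, "rx": 0, "ry": 0, "rz": 0, "fingers": 0.7},
  {"dx": -3, "dy": 0, "dz": 0, "rx": 0, "ry": 0, "rz": 0, "fingers": 0.7},
  {"dx": -3, "dy": 0, "dz": 0, "rx": 0, "ry": 0, "rz": 0, "fingers": 0.7},
  {"dx": -2.5, "dy": 0, "dz": 0, "rx": 0, "ry": 0, "rz": 0, "fingers": 0.7},
])

```text
time: 10.72
ee_pos: [0.6343, 0.1721, 0.3052]
tcp_rot: [0.494, 0.507, -0.492, 0.507]
force: [0.2, 0.2, 0.9]
width: 0.702
```

```bash
python3 -c "
from h import *
rep()
from rig import env;import cv2
c=env.read_camera('side')['pixels']
cv2.imwrite('pics/a9.png',cv2.resize(c[180:290,200:340],None,fx=5,fy=5)[:,:,::-1]); rep()"
```

```text
t 10.72 tcpG [ 48.6  44.5 305.2] F [0.23 0.18 0.88] w 0.702
t 10.77 tcpG [ 49.3  44.6 310.5] F [-0.11  0.69  4.8 ] w 0.7
```

View pics/a9.png

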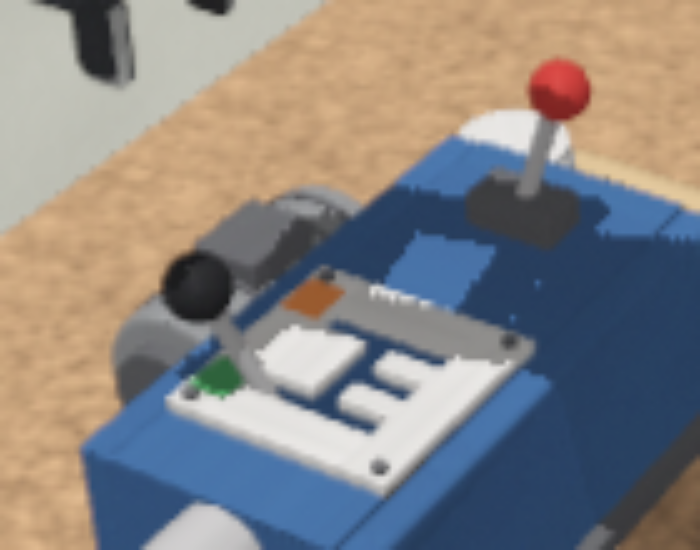

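```bash
python3 -c "
from h import *
p=uncrop((197,286),5,[200,180]);print(p)
for v in ([46,44,188.4],[42,44,189.4],[46,47,188]): print(v,proj('side',GB(v)).round(1))"
```

```text
[239.  236.8]
[46, 44, 188.4] [[239.1 236.9]]
[42, 44, 189.4] [[240.5 237.1]]
[46, 47, 188] [[238.3 237.8]]
```

>>> play_rows([
  {"dx": 0, "dy": -2.06, "dz": 3.15, "rx": 0, "ry": 0, "rz": 0, "fingers": 0},
  {"dx": 0, "dy": -2.06, "dz": 3.15, "rx": 0, "ry": 0, "rz": 0, "fingers": 0},
  {"dx": 0, "dy": -2.06, "dz": 3.15, "rx": 0, "ry": 0, "rz": 0, "fingers": 0},
  {"dx": 0, "dy": -2.06, "dz": 3.15, "rx": 0, "ry": 0, "rz": 0, "fingers": 0},
  {"dx": 0, "dy": -2.06, "dz": 3.15, "rx": 0, "ry": 0, "rz": 0, "fingers": 0},
  {"dx": 0, "dy": -2.06, "dz": 3.15, "rx": 0, "ry": 0, "rz": 0, "fingers": 0},
  {"dx": 0, "dy": 0, "dz": 0, "rx": 0, "ry": 0, "rz": 0, "fingers": 0},
  {"dx": 0, "dy": 0, "dz": 0, "rx": 0, "ry": 0, "rz": 0, "fingers": 0},
  {"dx": 0, "dy": 0, "dz": 0, "rx": 0, "ry": 0, "rz": 0, "fingers": 0},
])

```text
time: 11.52
ee_pos: [0.5163, -0.0201, 0.3028]
tcp_rot: [0.493, 0.507, -0.493, 0.507]
force: [0.4, 0.2, 0.0]
width: 0.004
```

```bash
python3 -c "
from h import *
rep()"
```

```text
t 11.52 tcpG [ -74.8 -144.4  302.8] F [0.4  0.19 0.04] w 0.004
```

The knob is at pixel (239.0, 236.8) and the fully-home prediction is (239.1, 236.9). Next, down behind the red knob.

>>> play_rows([
  {"dx": 3, "dy": 0, "dz": 0, "rx": 0, "ry": 0, "rz": 0, "fingers": 0},
  {"dx": 3, "dy": 0, "dz": 0, "rx": 0, "ry": 0, "rz": 0, "fingers": 0},
  {"dx": 3, "dy": 0, "dz": 0, "rx": 0, "ry": 0, "rz": 0, "fingers": 0},
  {"dx": 1.8, "dy": 0, "dz": 0, "rx": 0, "ry": 0, "rz": 0, "fingers": 0},
  {"dx": 0, "dy": 0, "dz": 0, "rx": 0, "ry": 0, "rz": 0, "fingers": 0},
  {"dx": 0, "dy": 0, "dz": 0, "rx": 0, "ry": 0, "rz": 0, "fingers": 0},
])

```text
time: 12.02
ee_pos: [0.5163, -0.0195, 0.1945]
tcp_rot: [0.492, 0.508, -0.493, 0.507]
force: [-0.2, 0.2, 0.7]
width: -0.005
```

```bash
python3 -c "
from h import *
rep()
from rig import env;import cv2
c=env.read_camera('side')['pixels']
cv2.imwrite('pics/b1.png',cv2.resize(c[140:290,200:380],None,fx=4,fy=4)[:,:,::-1]); rep()"
```

```text
t 12.02 tcpG [ -74.7 -143.8  194.5] F [-0.17  0.18  0.68] w -0.005
t 12.07 tcpG [ -74.2 -144.   195.7] F [1.1  0.23 0.38] w 0.0
```

View pics/b1.png

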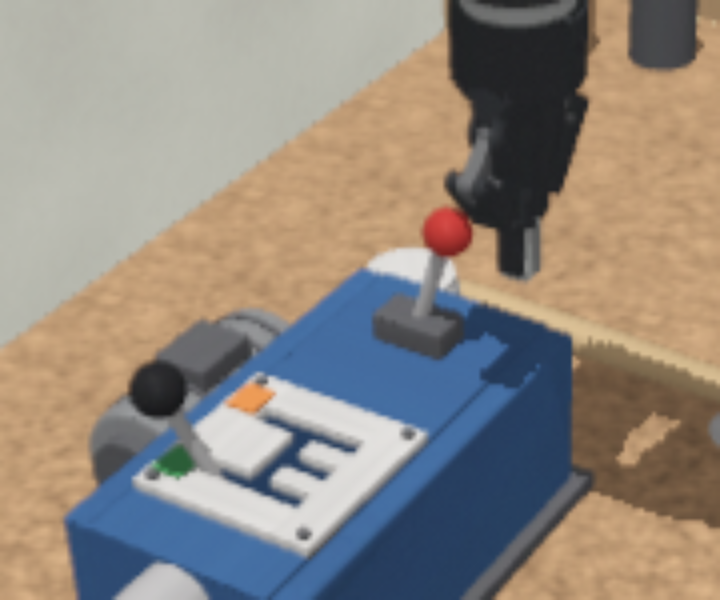

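>>> play_rows([
  {"dx": 0, "dy": 0.8, "dz": 0, "rx": 0, "ry": 0, "rz": 0, "fingers": 0},
  {"dx": 0, "dy": 0.8, "dz": 0, "rx": 0, "ry": 0, "rz": 0, "fingers": 0},
  {"dx": 0, "dy": 0.8, "dz": 0, "rx": 0, "ry": 0, "rz": 0, "fingers": 0},
  {"dx": 0, "dy": 0.8, "dz": 0, "rx": 0, "ry": 0, "rz": 0, "fingers": 0},
  {"dx": 0, "dy": 0.8, "dz": 0, "rx": 0, "ry": 0, "rz": 0, "fingers": 0},
  {"dx": 0, "dy": 0, "dz": 0, "rx": 0, "ry": 0, "rz": 0, "fingers": 0},
])

```text
time: 12.57
ee_pos: [0.5573, -0.0192, 0.1946]
tcp_rot: [0.493, 0.507, -0.493, 0.507]
force: [-0.2, -0.4, -0.1]
width: 0.002
```

```bash
python3 -c "
from h import *
rep()
from rig import env;import cv2
c=env.read_camera('side')['pixels']
cv2.imwrite('pics/b2.png',cv2.resize(c[140:290,200:380],None,fx=4,fy=4)[:,:,::-1]); rep()"
```

```text
t 12.57 tcpG [ -33.7 -144.6  194.6] F [-0.19 -0.39 -0.14] w 0.002
t 12.62 tcpG [ -34.4 -144.6  194.4] F [-0.34  0.73 -0.5 ] w -0.002
```

View pics/b2.png

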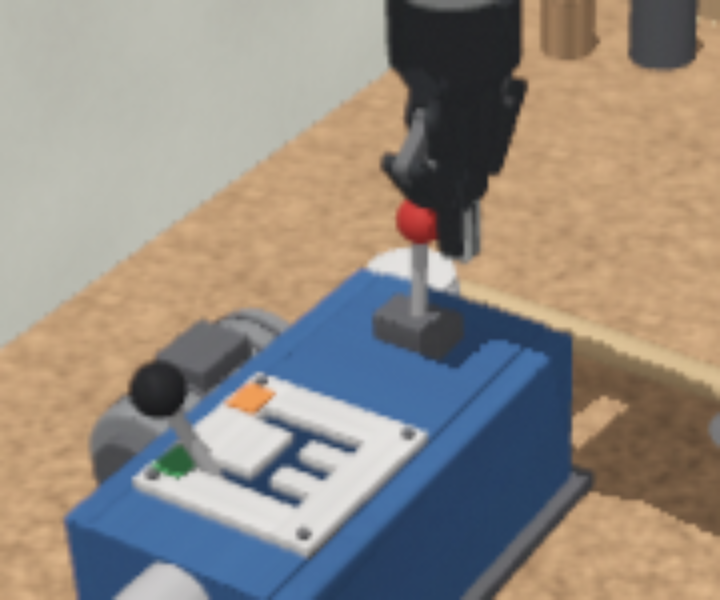

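The handle is following: red knob at (418,222), nearly upright. Pushing on, then probing for the stop.

>>> play_rows([
  {"dx": 0, "dy": 0.7, "dz": 0, "rx": 0, "ry": 0, "rz": 0, "fingers": 0},
  {"dx": 0, "dy": 0.7, "dz": 0, "rx": 0, "ry": 0, "rz": 0, "fingers": 0},
  {"dx": 0, "dy": 0.7, "dz": 0, "rx": 0, "ry": 0, "rz": 0, "fingers": 0},
  {"dx": 0, "dy": 0.7, "dz": 0, "rx": 0, "ry": 0, "rz": 0, "fingers": 0},
  {"dx": 0, "dy": 0, "dz": 0, "rx": 0, "ry": 0, "rz": 0, "fingers": 0},
])

```text
time: 13.03
ee_pos: [0.5851, -0.0184, 0.1944]
tcp_rot: [0.493, 0.507, -0.493, 0.507]
force: [-0.4, 0.1, 0.3]
width: -0.001
```

>>> play_rows([
  {"dx": 0, "dy": 0.3, "dz": 0, "rx": 0, "ry": 0, "rz": 0, "fingers": 0},
  {"dx": 0, "dy": 0, "dz": 0, "rx": 0, "ry": 0, "rz": 0, "fingers": 0},
])

```text
time: 13.2
ee_pos: [0.5872, -0.0183, 0.1944]
tcp_rot: [0.493, 0.507, -0.493, 0.507]
force: [1.5, -0.5, -0.8]
width: -0.001
```

```bash
python3 -c "
from h import *
rep()"
```

```text
t 13.2 tcpG [  -3.8 -144.5  194.4] F [ 1.46 -0.51 -0.77] w -0.001
```

>>> play_rows([
  {"dx": 0, "dy": 0.3, "dz": 0, "rx": 0, "ry": 0, "rz": 0, "fingers": 0},
  {"dx": 0, "dy": 0, "dz": 0, "rx": 0, "ry": 0, "rz": 0, "fingers": 0},
])

```text
time: 13.37
ee_pos: [0.5902, -0.0182, 0.1946]
tcp_rot: [0.493, 0.507, -0.493, 0.507]
force: [0.4, -0.2, -0.4]
width: 0.0
```

>>> play_rows([
  {"dx": 0, "dy": 0.2, "dz": 0, "rx": 0, "ry": 0, "rz": 0, "fingers": 0},
  {"dx": 0, "dy": 0, "dz": 0, "rx": 0, "ry": 0, "rz": 0, "fingers": 0},
])

```text
time: 13.53
ee_pos: [0.5921, -0.0182, 0.1947]
tcp_rot: [0.493, 0.507, -0.493, 0.507]
force: [-1.7, -0.4, -1.7]
width: -0.001
```

```bash
python3 -c "
from h import *
rep()
from rig import env;import cv2
c=env.read_camera('side')['pixels']
cv2.imwrite('pics/b3.png',cv2.resize(c[140:290,200:380],None,fx=4,fy=4)[:,:,::-1]); rep()
print((proj('side',GB([29,-145,206]))-[200,140])*4+1.5)"
```

```text
t 13.53 tcpG [   1.1 -144.5  194.7] F [-1.66 -0.39 -1.66] w -0.001
t 13.58 tcpG [   1.  -144.6  194.7] F [ 0.21  0.16 -0.73] w 0.003
[[368.94188918 212.89187917]]
```

View pics/b3.png

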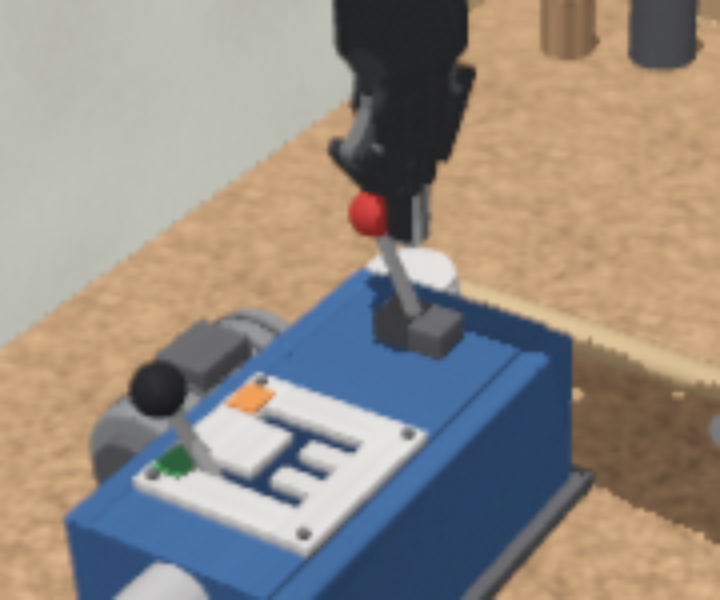

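The red knob at (368,213) is at or very near the predicted end (369,213). I'll push on until the stop is felt.

>>> play_rows([
  {"dx": 0, "dy": 0.12, "dz": 0, "rx": 0, "ry": 0, "rz": 0, "fingers": 0},
  {"dx": 0, "dy": 0, "dz": 0, "rx": 0, "ry": 0, "rz": 0, "fingers": 0},
])

```text
time: 13.75
ee_pos: [0.5924, -0.0182, 0.1946]
tcp_rot: [0.492, 0.508, -0.494, 0.506]
force: [-9.2, -0.2, 3.4]
width: -0.0
```

>>> play_rows([
  {"dx": 0, "dy": 0.1, "dz": 0, "rx": 0, "ry": 0, "rz": 0, "fingers": 0},
  {"dx": 0, "dy": 0, "dz": 0, "rx": 0, "ry": 0, "rz": 0, "fingers": 0},
])

```text
time: 13.92
ee_pos: [0.5926, -0.0182, 0.1945]
tcp_rot: [0.492, 0.508, -0.494, 0.506]
force: [-17.6, -0.0, 5.0]
width: 0.001
```

Firm against the stop. Backing off, then up and clear.

>>> play_rows([
  {"dx": 0, "dy": -0.5, "dz": 0, "rx": 0, "ry": 0, "rz": 0, "fingers": 0},
  {"dx": 0, "dy": -1.5, "dz": 0, "rx": 0, "ry": 0, "rz": 0, "fingers": 0},
  {"dx": 0, "dy": -2, "dz": 0, "rx": 0, "ry": 0, "rz": 0, "fingers": 0},
  {"dx": -2, "dy": -2, "dz": 0, "rx": 0, "ry": 0, "rz": 0, "fingers": 0},
  {"dx": -3, "dy": -2, "dz": 0, "rx": 0, "ry": 0, "rz": 0, "fingers": 0},
  {"dx": -3, "dy": -2, "dz": 0.5, "rx": 0, "ry": 0, "rz": 0, "fingers": 0},
  {"dx": -1, "dy": -3, "dz": 2, "rx": 0, "ry": 0, "rz": 0, "fingers": 0},
  {"dx": 0, "dy": -2, "dz": 3, "rx": 0, "ry": 0, "rz": 0, "fingers": 0},
  {"dx": 0, "dy": -1, "dz": 3, "rx": 0, "ry": 0, "rz": 0, "fingers": 0},
  {"dx": 0, "dy": -1, "dz": 3, "rx": 0, "ry": 0, "rz": 0, "fingers": 0},
  {"dx": 0, "dy": 0, "dz": 3, "rx": 0, "ry": 0, "rz": 0, "fingers": 0.3},
  {"dx": 0, "dy": 0, "dz": 2, "rx": 0, "ry": 0, "rz": 0, "fingers": 0.3},
])

```text
time: 14.92
ee_pos: [0.4283, -0.1901, 0.2853]
tcp_rot: [0.493, 0.506, -0.493, 0.507]
force: [-0.2, 0.2, -0.0]
width: 0.271
```

>>> play_rows([
  {"dx": 0, "dy": 0, "dz": 0, "rx": 0, "ry": 0, "rz": 0, "fingers": 0.3},
  {"dx": 0, "dy": 0, "dz": 0, "rx": 0, "ry": 0, "rz": 0, "fingers": 0.3},
  {"dx": 0, "dy": 0, "dz": 0, "rx": 0, "ry": 0, "rz": 0, "fingers": 0.3},
  {"dx": 0, "dy": 0, "dz": 0, "rx": 0, "ry": 0, "rz": 0, "fingers": 0.3},
])

```text
time: 15.25
ee_pos: [0.429, -0.187, 0.2848]
tcp_rot: [0.493, 0.507, -0.493, 0.507]
force: [-0.9, 0.4, -0.9]
width: 0.302
```

```bash
python3 -c "
from h import *
rep()
from rig import env;import cv2
c=env.read_camera('side')['pixels'];t=env.read_camera('top')['pixels']
cv2.imwrite('pics/c1.png',cv2.resize(c[140:290,200:380],None,fx=4,fy=4)[:,:,::-1])
cv2.imwrite('pics/c2.png',t[:,:,::-1]); rep()
print(((proj('side',np.array([GB([29,-145,206]),GB([46,44,188.4])]))-[200,140])*4+1.5).round(1),proj('top',np.array([GB([29,-145,206]),GB([46,44,188.4])])).round(1))"
```

```text
t 15.25 tcpG [-166.6 -308.8  284.8] F [-0.95  0.39 -0.95] w 0.302
t 15.35 tcpG [-166.6 -308.9  284.8] F [0.09 0.55 0.81] w 0.304
[[368.9 212.9]
 [157.9 389.3]] [[337.8 203.7]
 [236.8 198.6]]
```

View pics/c1.png

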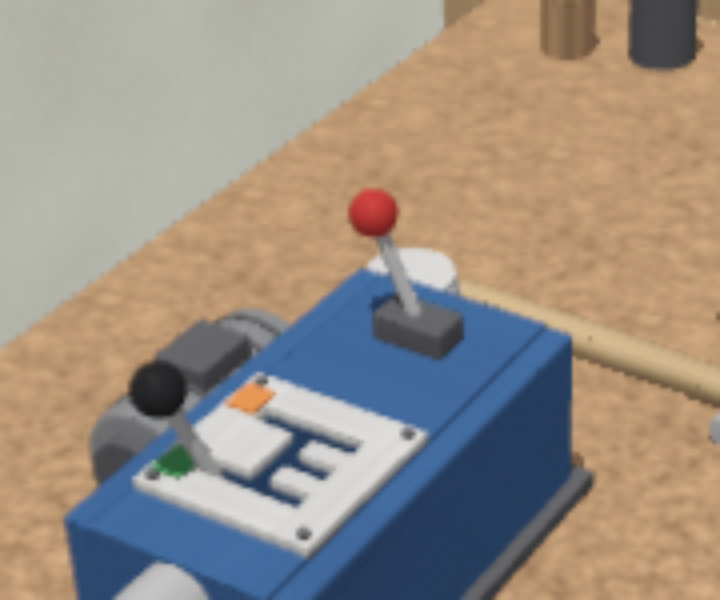

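View pics/c2.png

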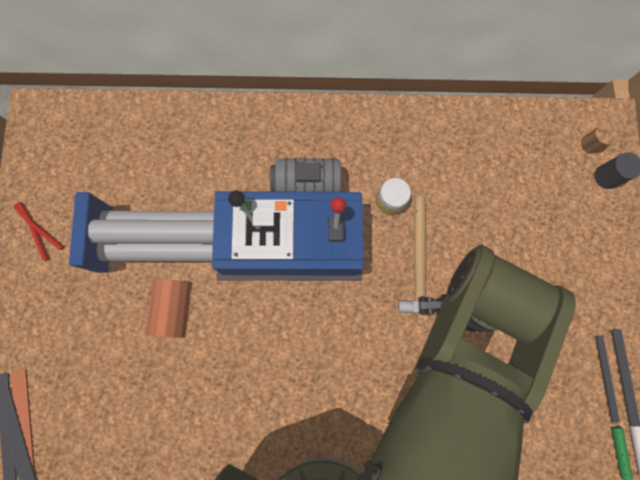

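The black knob sits at (158,389), exactly as predicted. I'll measure the red knob more precisely before handing in.

```bash
python3 - <<'E'
from h import *
import cv2
from rig import env
def red(im,box):
    x0,y0,x1,y1=box;h=cv2.cvtColor(im[y0:y1,x0:x1],cv2.COLOR_BGR2HSV)
    m=(((h[...,0]<8)|(h[...,0]>172))&(h[...,1]>140)&(h[...,2]>70)).astype(np.uint8)
    n,l,st,ce=cv2.connectedComponentsWithStats(m);i=1+st[1:,4].argmax();return np.array([st[i,0]+st[i,2]/2-.5+x0,st[i,1]+st[i,3]/2-.5+y0]),st[i]
for nm,S,T in (("start",cv2.imread("pics/side0.png"),cv2.imread("pics/top0.png")),("now",None,cv2.imread("pics/c2.png"))):
    if S is None: S=env.read_camera("side")["pixels"][:,:,::-1].copy()
    a,sa=red(S,(270,170,335,225));b,sb=red(T,(315,185,360,250))
    q=least_squares(lambda P:np.r_[(proj("side",P)-a).ravel(),(proj("top",P)-b).ravel()],[.58,0,.2])
    print(nm,a,b,sa[2:],sb[2:],"G",toG(q.x).round(1),q.fun.round(2))
    for k in(-1,1): print(proj("side",GB([29*k,-145,206])),proj("top",GB([29*k,-145,206])))
cv2.imwrite("pics/c3.png",cv2.resize(S[170:240,270:340],None,fx=8,fy=8,interpolation=cv2.INTER_CUBIC))
E
```

```text
start [311.5 197.5] [338.  232.5] [ 12  12 118] [ 15  16 180] G [ -26.3 -143.8  209.8] [-0.18 -0.03  0.07  0.13]
[[312.57999526 198.90872911]] [[338.61221627 234.45210912]]
[[291.8604723  192.84796979]] [[337.75716111 203.69025124]]
now [292.5 192.5] [337.5 204.5] [ 12  12 115] [ 14  14 166] G [  26.9 -144.4  207.9] [-0.07 -0.01  0.02  0.05]
[[312.57999526 198.90872911]] [[338.61221627 234.45210912]]
[[291.8604723  192.84796979]] [[337.75716111 203.69025124]]
```

View pics/c3.png

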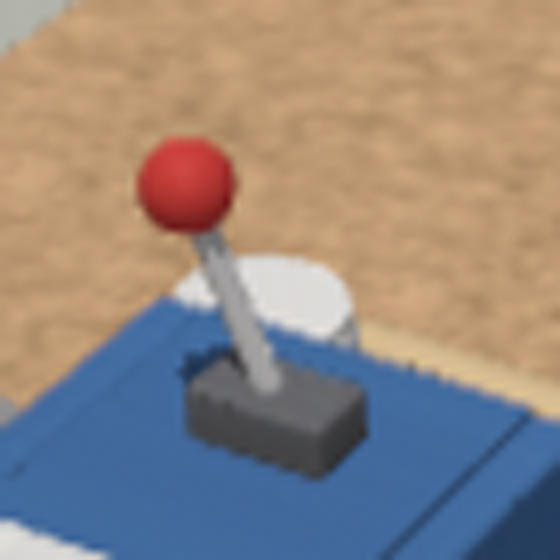

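Red knob travel reads about 53 mm where 58 mm is expected, so I'll check the handle's lean from its shank direction as well.

```bash
python3 - <<'E'
from h import *
from rig import env
import cv2
for a in(-.4,-.36,-.32,.3,.34,.37,.4):
    P=[GB([r*np.sin(a),-145,137+r*np.cos(a)]) for r in(20,50,75)]
    p=proj("side",np.array(P));t=proj("top",np.array(P));print(a,"slope",((p[2]-p[0])[0]/(p[2]-p[0])[1]).round(3),p[2].round(2),"top",t.round(1).tolist())
s=cv2.imread("pics/side0.png")
cv2.imwrite("pics/c4.png",cv2.resize(s[190:235,290:335],None,fx=12,fy=12,interpolation=cv2.INTER_CUBIC))
s=env.read_camera("side")["pixels"][:,:,::-1]
cv2.imwrite("pics/c5.png",cv2.resize(s[185:230,280:325],None,fx=12,fy=12,interpolation=cv2.INTER_CUBIC))
E
```

```text
-0.4 slope -0.456 [312.65 198.9 ] top [[336.5, 228.7], [337.6, 231.8], [338.6, 234.6]]
-0.36 slope -0.394 [311.63 198.2 ] top [[336.5, 228.3], [337.6, 230.8], [338.6, 232.9]]
-0.32 slope -0.336 [310.59 197.54] top [[336.5, 227.9], [337.6, 229.7], [338.6, 231.3]]
0.3 slope 0.324 [294.21 192.6 ] top [[336.3, 221.8], [337.2, 213.9], [338.0, 206.9]]
0.34 slope 0.361 [293.23 192.65] top [[336.3, 221.4], [337.1, 213.0], [337.9, 205.6]]
0.37 slope 0.388 [292.5  192.71] top [[336.3, 221.1], [337.1, 212.3], [337.8, 204.5]]
0.4 slope 0.416 [291.79 192.8 ] top [[336.3, 220.9], [337.1, 211.7], [337.8, 203.6]]
```

View pics/c4.png

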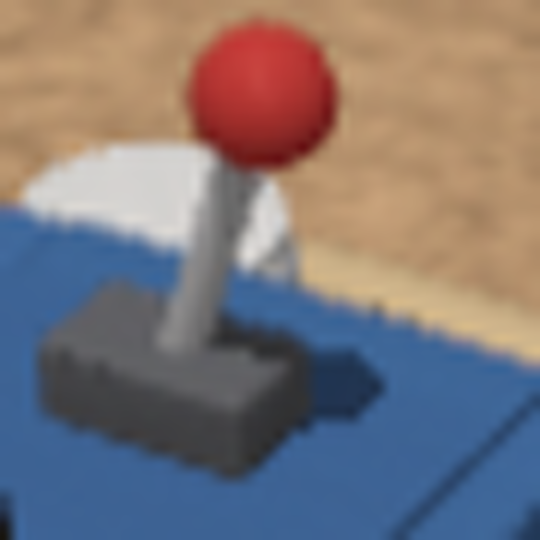

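View pics/c5.png

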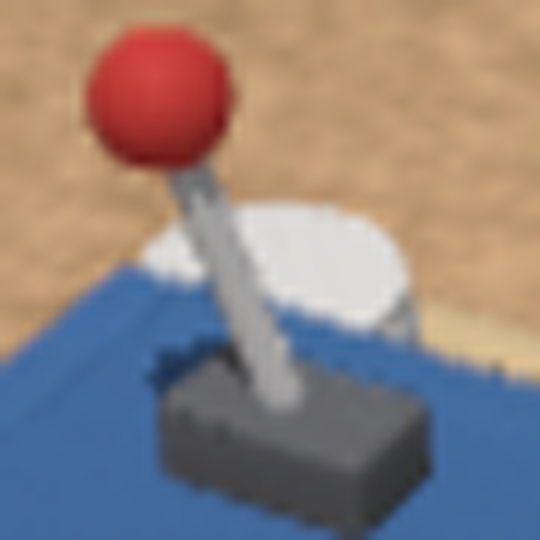

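The shank slope (0.386) and the knob position both give a lean of about 0.37 to 0.40 rad. The handle also resisted 17 N where friction is only 1.3 N, so it is on its stop. Handing in.

```bash
python3 -c "
from rig import env
print(env.job_done())"
```

```text
the job is handed in; nothing more can be done
None
```

I shifted the black-knobbed lever out of its middle rear slot, across neutral to the left lane and fully forward into the green-tag gear. Then I pushed the red drive handle forward onto its stop, backed the arm clear and handed the job in. It took about 15.5 s of the 58 s allowed.

**Shift lever:** Contact forces while shifting stayed at about 8 N or less in the readings. The largest were a brief touch on the front wall of the neutral slot and about 7 N on the end stop. After release the knob was within about 0.2 pixel of where the fully-home position should appear, and it was still there in the last picture. It did not enter any other gear.

**Drive handle:** It resisted about 17 N, far above its friction of 1.3 N, so I take it to be on its stop.

**One check disagreed:** The camera puts the red knob about 27 mm forward instead of 29 mm, a lean of about 0.37 rad instead of 0.40. It put the handle's start position about 3 mm short in the same way, so I put this down to camera and measuring error. I did not push it a second time to confirm.

**Bystanders:** The hammer, copper shell and rivet tin look unmoved in the last top view, and the gripper was clear of everything.

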